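Close the plaster mould and gauge its closing gap

ROBOT

A 6-joint arm with a two-finger parallel gripper is mounted at the origin on the work surface. World frame = base frame: x ahead of the robot, y to its left, z up, the work surface at z = 0. Lengths are in m, angles in degrees, forces in N, time in s.
With the tool pointing down it reaches from about 0.25 to 0.725 m from the base axis. Payload 9.7 kg.
Tool frame: the origin (TCP) lies midway between the tips of the shut fingers; the grasp point (between the pads) lies 19 mm behind it; z points along the fingers, y is the line along which they close (so a half turn about z gives the same grasp; the last joint's range is limited). The gripper opens to 85 mm and grips with 20 to 120 N. Pads are 22 mm wide; open, the fingers measure 114 mm over their backs; the gripper's body (76 mm by 85 mm) begins 54 mm behind the grasp point. The pads swing forward as they close: fully open they stand 13 mm farther back than shut.
Start: joints at [74.083, 4.979, 10.078, 95.1, 0, 90], TCP at [0.151, 0.529, 0.231] pointing down, gripper open.
Joint ranges: [-179.16, 179.16], [-48.56, 103.87], [-65.8, 70.77], [-126.05, 130.52], [-82.76, 87.17], [-180, 180]. Speed limits (degrees/s): [127.2, 127.2, 147.25, 180, 180, 180].

INTERFACE

Orientations are given as [roll, pitch, yaw] about the fixed x, y, z axes, in that order (R = Rz(yaw) Ry(pitch) Rx(roll)).
In Python, from workcell import bot gives the robot as it stands.
- The arm moves only by the shell command python3 -m crank 'ROWS' [FORCE]. ROWS is JSON, a list of rows, each an object with "gripper": the finger opening in mm, from 0 to 85.4; "travel": the shift along the tool's x, y, z in mm, a list of three; "twist": the turn, a rotation vector about the tool's x, y, z in rad, a list of three. In form: [{"gripper": gripper, "travel": [tx, ty, tz], "twist": [rx, ry, rz]}, ...]. A call has 1 to 12 rows; each row shifts and turns the commanded pose from where the row before left it, along the tool's axes as they then stand; what a row does not reach is not made up. A row lasts 1/8 s, in which the tool goes at most 62.5 mm and 10.7 degrees, less where a joint would pass 70% of its speed; a pose out of reach is approached as far as the arm can. A call is refused whole if a number of a shift passes 62.5 or a number of a turn 0.188, either way. A call with a gripper value outside its range is refused whole. The fingers move at their own pace and stop on an object; FORCE is the grip in N (left out, the last holds). Time passes only in rows, so rows that do not move let the fingers close. It gives the time, the measured TCP pose, the force, the opening and the grip force at its end, in the units of the state.
- bot.get_obs(): the state, without advancing time (a new reading comes with each control period).
- bot.camera(name): name is "scene" or "top"; returns the picture (400x640x3 uint8, red, green, blue); there is no depth.
- bot.calibration(name): a dict with "vfov" (degrees; the focal length in pixels is half the picture's height over the tangent of half this angle, whatever the lens; pixels are square), "cx", "cy" (the principal point, pixels), "camera_from_world" (4x4, takes a point from world to camera coordinates). Camera axes: x right, y down, z forward; pixel columns grow to the right and rows downward; lengths in m; the calibration is good to about 2 mm. A picture is of the moment at which its call begins. calibration takes no time and is no camera call.
- bot.job_done(): hands the job in; it is judged then, once.
The state is a dict: "time": time; "q": joint angles; "qd": joint speeds; "joint_efforts": joint torques, N m; "ee_pos": TCP position; "tcp_rot": TCP orientation; "wrist_force": force on the tool from outside, world axes, zero at the start; "torque": the same for the moment, N m; "opening": finger opening in m; "grasp_force": force on a finger pad.
Only numpy, scipy, OpenCV 4.12 (cv2) and the standard library are available. Lean on these libraries where they do the work, as an engineer would, in place of code of your own. Each camera call takes 0.05 s, during which the arm holds its last target. There are 200 camera calls.

TASK

Close the plaster mould: take the round cap by its wooden bar off the drying battens and set it gently, core down, onto the raised rim of the mould so that it sits fully seated and level, and let go of it. Then check the closing gap: take the taper gauge by its red handle and slide the blade, lying flat on the mould and pointing at its middle, in under the cap's edge until it drags snugly between mould and cap, without prying the cap up. Finish while holding the gauge steady at that depth, without letting go of it, and leave the jar, brush, mallet and bowl alone.

Things in the scene. Friction and masses are not known exactly. Their poses are not given: they have to be found in the camera images.
- mould: lower half of the mould: a heavy white plaster drum that does not move, 216 mm across, 60 mm high, with a round cavity 96 mm across and 42 mm deep in its top. Origin at the centre of its underside on the bench; its flat top face is 60 mm above that
- rim: amber raised rim round the cavity, fixed in the mould, 106 mm outside, 94 mm inside diameter. It stands 4.5 to 6.5 mm proud of the mould's top face, differing from mould to mould. Origin: centre of its top edge, on which the cap sits; z up. Outside it, under the overhanging cap, a gap of that height is left all round
- cap: loose cap of the mould, 0.7 to 0.9 kg: white plaster disc 184 mm across, 18 mm thick, with an amber tapered core below it (87 mm across at the disc, 52 mm at its lower end, 26 mm deep) that enters the cavity with about 3 mm to spare all round. Origin: centre of the disc's flat underside, z up. It starts on the battens, core hanging between them. Its turn about z does not matter
- cap_bar (a point): middle of the cap's wooden lifting bar, 48 mm above the cap's origin. The bar runs along the cap's x axis: 110 mm long, 24 mm wide (y), 24 mm high, standing on two dowels 36 mm either side of this point, with 18 mm of air under it
- battens: two fixed wooden battens, each 170 mm along x, 24 mm wide, 34 mm high, 136 mm apart between centres, on which the cap starts. Origin midway between them on the bench. They and the gauge may start on either side of the mould, left or right
- gauge: loose taper gauge, 0.12 kg, flat on the bench at the start: red handle 100 mm long (x), 20 mm wide (y), 30 mm high. Origin: centre of the handle's underside, z up. From the handle's front end (x = 50 mm) a steel blade runs on along +x to its tip (x = 125 mm). The underside of blade and handle is one flat plane, z = 0
- gauge_tip (a point): tip of the gauge's blade, middle of its 16 mm width, on the flat underside. The blade is 3 mm thick here; its top face rises 1 mm in every 8 mm to 10 mm thick, 56 mm behind the tip, so it nips in the gap when about 12 to 28 mm in under the cap's edge. Once nipped, the push needed grows by some 3 to 6 N over the light rubbing before; much deeper and it pries the cap up
- jar: amber glass jar with white lid, 72 mm across, 75 mm high, origin at the centre of its underside; leave alone
- brush: brush lying on the bench; leave alone
- mallet: rubber mallet lying on the bench; leave alone
- bowl: green mixing bowl, 130 mm across, 60 mm high; leave alone
Mind the look-alikes: they are no part of the job. Of the things that look like the gauge, the largest one is meant. Leave any blue look-alike of the cap alone.

How it is judged (in metres and radians):
On the way, in this order (a step that is already met when the one before it is completed fails the run):
1. the cap sits on the mould's rim, fully down, centred and level, and is let go (z of cap in the frame of rim below 0.0015 m and horizontal distance between cap and rim below 0.006 m and angle between cap's own z axis and vertical below 0.012 rad and contact force between the fingers and cap below 0.1 N and linear speed of cap below 0.02 m/s), for 0.3 s.
2. the gauge is in the hand, lifted off the bench (height (world z) of gauge above 0.03 m and contact force between the fingers and gauge above 1 N), for 0.1 s.
At the end, for the whole second after the job is handed in: Cap on the rim (1.5 mm of fully down, 6 mm of centred, 0.012 rad of level), hand off it; gauge held still in the gripper, flat to 0.09 rad, aimed within 25 mm of the cap's centre, tip 5 mm or more under the cap's edge, pressing on mould and on cap with over 0.5 N each (z of cap in the frame of rim below 0.0015 m and horizontal distance between cap and rim below 0.006 m and angle between cap's own z axis and vertical below 0.012 rad and contact force between the fingers and cap below 0.5 N and horizontal distance between gauge_tip and cap below 0.087 m and z of gauge_tip in the frame of cap between -0.01 and -0.001 m and contact force between gauge and cap above 0.5 N and contact force between gauge and mould above 0.5 N and angle between gauge's own z axis and vertical below 0.09 rad and y of cap in the frame of gauge between -0.025 and 0.025 m and contact force between the fingers and gauge above 1 N and linear speed of gauge below 0.01 m/s); the arm keeps its last pose, push and grip.
It fails at once if the cap is dropped or banged down on the mould (horizontal distance between cap and rim below 0.05 m and z of cap in the frame of rim below 0.03 m and linear speed of cap above 0.25 m/s).
It fails at once if the jar, brush, mallet or bowl is disturbed (distance of any of jar, brush, mallet, bowl from where it was at the start of the episode above 0.03 m).
It also fails if it takes over 72 s, if anything falls off the work surface, if the arm or the gripper's body presses on something with over 40 N, if the wrist force passes 120 N, or if a joint passes its speed limit or range.

## Working session

There is one attempt and no reset: what is moved stays moved. The work goes in short steps, Python scripts to look and compute and a shell command to move; the robot and the scene stay as the last step left them, time stands still between calls to the robot, and variables do not carry over. Pictures are saved under pics/ and viewed, at most 10 in all, crops included, and the job is handed in when it is done.

```bash
mkdir -p pics; ls
python3 - <<'E'
from workcell import bot
import cv2,numpy as np
for n in("scene","top"):
    im=bot.camera(n); cv2.imwrite(f"pics/{n}0.png",im[:,:,::-1]); c=bot.calibration(n); print(n,c)
o=bot.get_obs();print(o)
E
```

```text
pics
scene {'vfov': 47.375680778287396, 'cx': 318.03359984582335, 'cy': 197.8692573432435, 'camera_from_world': array([[ 0.64554216,  0.76367444, -0.00875619, -0.33873466],
       [ 0.64806963, -0.55381426, -0.52277674, -0.29109191],
       [-0.40408054,  0.3317998 , -0.85242466,  1.64059156],
       [ 0.        ,  0.        ,  0.        ,  1.        ]])}
top {'vfov': 43.70685035088991, 'cx': 315.74790045407303, 'cy': 193.29705378226865, 'camera_from_world': array([[ 0.02329849, -0.99964114,  0.01322005, -0.02653809],
       [-0.98738905, -0.02508015, -0.15631333,  0.54591687],
       [ 0.1565888 , -0.00941146, -0.98761904,  1.71947944],
       [ 0.        ,  0.        ,  0.        ,  1.        ]])}
{'time': 0.1, 'q': array([7.40848156e+01, 5.00803934e+00, 1.00394605e+01, 9.50995638e+01,
       1.14568543e-03, 9.00007508e+01]), 'qd': array([ 0.08746021, -0.12365572,  0.1682125 , -0.14370718, -0.12047757,
       -0.04077215]), 'joint_efforts': array([-5.91487060e-04, -5.21561873e+01,  4.65651798e+01,  1.59554800e-02,
       -8.74464422e-05,  3.41898094e-06]), 'ee_pos': array([0.15075665, 0.52872427, 0.23065727]), 'tcp_rot': array([-1.79931857e+02, -1.14479169e-03,  1.64084063e+02]), 'wrist_force': array([0.13420578, 0.48546451, 0.06473034]), 'torque': array([ 4.46960267e-05,  6.13223575e-03, -3.63936317e-02]), 'grasp_force': 0.0, 'opening': 0.0857631273022829}
```

View pics/scene0.png

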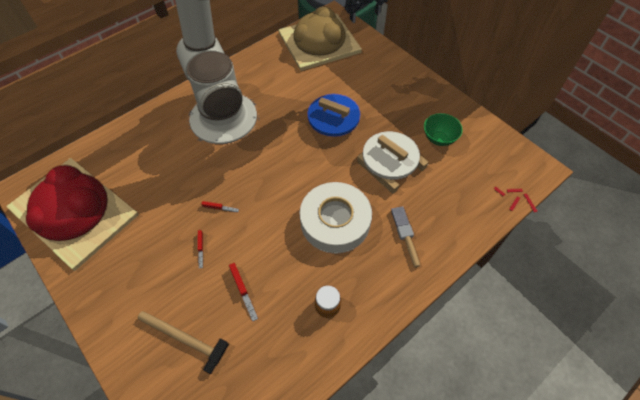

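View pics/top0.png

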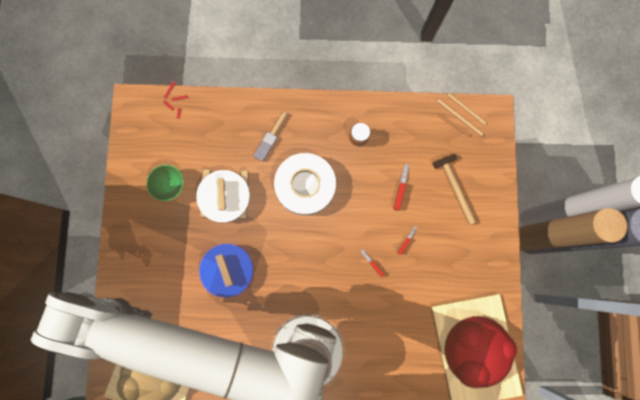

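Candidates for the gauge (top view): large red at (401,188), smaller ones at (407,241) and (373,264), red scraps at (175,100). I choose the large one, scene (240,290). Candidates for the cap: white at (223,195), blue at (226,270). I choose the white one on battens, scene (391,155). The mould is at top (305,183), scene (336,215).

```bash
cat > h.py <<'E'
import numpy as np,cv2
from workcell import bot
def cal(n):
    c=bot.calibration(n);f=200/np.tan(np.radians(c["vfov"]/2));return f,c["cx"],c["cy"],np.array(c["camera_from_world"])
def ray(n,u,v):
    f,cx,cy,T=cal(n);R=T[:3,:3];d=R.T@np.array([(u-cx)/f,(v-cy)/f,1]);return -R.T@T[:3,3],d
def onz(n,p,z):
    o,d=ray(n,*p);return o+d*(z-o[2])/d[2]
def proj(n,P):
    f,cx,cy,T=cal(n);p=T[:3,:3]@np.asarray(P)+T[:3,3];return p[:2]/p[2]*f+[cx,cy]
def tri(p1,p2,n1="top",n2="scene"):
    a,d=ray(n1,*p1);b,e=ray(n2,*p2);s=np.linalg.lstsq(np.c_[d,-e],b-a,rcond=None)[0]
    A=a+d*s[0];B=b+e*s[1];return (A+B)/2,np.linalg.norm(A-B)
def hsv(im): return cv2.cvtColor(im,cv2.COLOR_RGB2HSV)
def blobs(m,x0,y0,x1,y1,amin=25):
    k=np.zeros_like(m);k[y0:y1,x0:x1]=m[y0:y1,x0:x1]
    cs=cv2.findContours(k,cv2.RETR_CCOMP,cv2.CHAIN_APPROX_NONE)[0]
    return [c for c in sorted(cs,key=cv2.contourArea)[::-1] if cv2.contourArea(c)>amin]
E
python3 - <<'E'
from h import *
T=cv2.imread("pics/top0.png")[:,:,::-1].copy();S=cv2.imread("pics/scene0.png")[:,:,::-1].copy()
for n,im,rg,rc,rm in(("top",T,(385,155,415,215),(195,165,252,225),(270,150,340,217)),("scene",S,(222,255,262,325),(355,128,425,185),(295,180,376,255))):
    h=hsv(im)
    red=cv2.inRange(h,(0,170,60),(6,255,255))|cv2.inRange(h,(174,170,60),(180,255,255))
    wh=cv2.inRange(h,(0,0,110),(180,70,255))
    tan=cv2.inRange(h,(5,70,60),(28,255,255))
    for lab,m,r in(("gauge",red,rg),("blade",cv2.inRange(h,(0,0,90),(180,70,255)),rg),("capw",wh,rc),("bar",tan,rc),("mould",wh,rm),("rim",tan,rm)):
        for c in blobs(m,*r)[:3]:
            c2=c.reshape(-1,2).astype(float);M=cv2.moments(c);print(n,lab,cv2.contourArea(c),np.round([M['m10']/M['m00'],M['m01']/M['m00']],1),cv2.minAreaRect(c),"ell",np.round(np.hstack([np.ravel(x) for x in cv2.fitEllipse(c)]),1))
a=cv2.resize(T[140:230,185:435],None,fx=3,fy=3,interpolation=cv2.INTER_CUBIC)
b=cv2.resize(S[120:320,220:440],None,fx=1.65,fy=1.65,interpolation=cv2.INTER_CUBIC)
c=np.zeros((600,760,3),np.uint8);c[:a.shape[0],:a.shape[1]]=a;b=b[:330];c[270:270+b.shape[0],:b.shape[1]]=b
cv2.imwrite("pics/crop0.png",c[:,:,::-1])
E
```

```text
top gauge 122.5 [399.4 196.3] ((399.44122314453125, 196.23529052734375), (5.820854663848877, 26.436382293701172), 14.03624439239502) ell [399.4 196.    5.5  33.4  14.7]
top blade 66.5 [404.5 173.7] ((404.3513488769531, 173.3918914794922), (5.096368789672852, 17.755088806152344), 9.462322235107422) ell [404.4 174.    4.6  21.1  12.4]
top capw 2202.5 [222.6 195.8] ((222.5, 196.0), (52.0, 53.0), 90.0) ell [222.6 195.8  52.3  53.6  79.7]
top capw 227.0 [220.8 194.2] ((221.0, 194.0), (32.0, 8.0), 90.0) ell [220.8 194.5   8.2  39.2 177.7]
top bar 3304.0 [223.  194.5] ((223.0, 194.5), (59.0, 56.0), 90.0) ell [223.  194.5  66.1  70.1   0. ]
top bar 2350.5 [222.6 195.8] ((222.5, 196.0), (55.0, 54.0), 0.0) ell [222.6 195.8  54.1  55.4  77. ]
top bar 158.0 [220.8 194.2] ((220.73757934570312, 193.9886932373047), (30.203872680664062, 6.326165199279785), 87.27368927001953) ell [220.8 194.6   6.   38.6 177.5]
top mould 2978.5 [304.7 183.4] ((305.0, 183.5), (61.0, 62.0), 90.0) ell [304.7 183.4  61.4  61.8 107.2]
top mould 84.0 [304.6 172.1] ((304.3474426269531, 173.18609619140625), (10.6314992904663
[... 1557 characters left out ...]
5 213.4  62.4  72.1  95. ]
scene mould 890.5 [335.3 211.6] ((335.2500305175781, 211.75001525878906), (33.941123962402344, 33.23401641845703), 45.0) ell [335.3 211.6  31.5  36.1  93.4]
scene mould 402.0 [335.3 215.2] ((335.5000305175781, 215.00003051757812), (23.33452033996582, 23.33452033996582), 45.0) ell [335.3 215.2  18.4  28.1  90.5]
scene rim 5920.0 [335. 217.] ((335.0, 217.0), (74.0, 80.0), 90.0) ell [335.  217.   87.1  95.1  90. ]
scene rim 4185.0 [335.2 216.8] ((335.0, 217.0), (74.0, 72.0), -0.0) ell [335.2 216.8  72.3  73.7  94.1]
scene rim 797.5 [335.3 211.6] ((335.2500305175781, 211.75001525878906), (32.52690887451172, 31.819805145263672), 45.0) ell [335.3 211.6  29.6  34.3  93.1]
```

View pics/crop0.png

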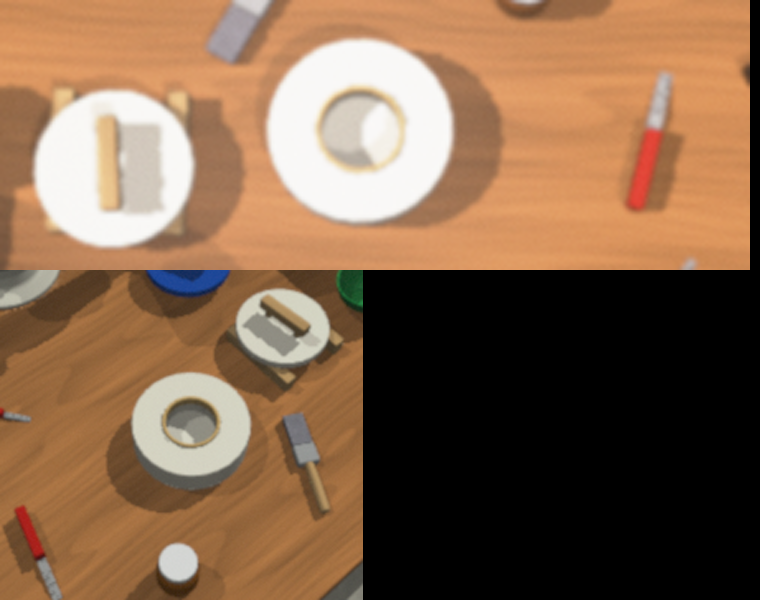

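The crop confirms both picks: the white cap with its bar on battens (top crop 108,160) and the largest red gauge (645,150), its blade pointing away from the robot.

Run:
```python
from h import *
r=lambda x:np.round(x,4)
print("mould top z60",r(onz("top",(304.7,183.4),.060)),r(onz("scene",(335.5,213.4),.060)))
print("rim z65",r(onz("scene",(335.3,211.6),.0655)), "tri", tri((304.9,183.3),(335.3,211.6)))
print("cap disc z50",r(onz("top",(222.6,195.8),.050)),r(onz("scene",(391,153.8),.050)))
print("bar z",r(onz("top",(220.8,194.2),.092)),r(onz("scene",(392.4,147.4),.086)))
print("bar tri",tri((220.8,194.2),(392.4,147.4)))
print("handle",r(onz("top",(399.4,196.3),.028)),r(onz("scene",(237.6,278.9),.02)),tri((399.4,196.3),(237.6,278.9)))
print("blade",r(onz("top",(404.5,173.7),.005)),r(onz("scene",(249.6,307.2),.005)))
# directions
def ends(n,c,L,a,z):
    d=np.array([np.cos(np.radians(a)),np.sin(np.radians(a))])*L/2
    p,q=onz(n,np.array(c)+d,z),onz(n,np.array(c)-d,z);print(n,r(p),r(q),"len",np.linalg.norm(p-q),"ang",np.degrees(np.arctan2(*(p-q)[1::-1])))
ends("top",(220.8,194.2),30,87.5,.094);ends("scene",(392.3,147.3),34,36,.090)
ends("top",(399.4,196.3),26.4,104.3,.03);ends("scene",(237.6,278.9),34,67.3,.02)
```

```text
mould top z60 [0.5779 0.0265 0.06  ] [0.5846 0.0183 0.06  ]
rim z65 [0.5819 0.0197 0.0655] tri (array([0.5783619 , 0.0247991 , 0.05549449]), np.float64(0.002572644498373143))
cap disc z50 [0.5281 0.3134 0.05  ] [0.5304 0.3072 0.05  ]
bar z [0.5273 0.3123 0.092 ] [0.5315 0.3058 0.086 ]
bar tri (array([0.52830567, 0.31344133, 0.07708882]), np.float64(0.003910360804288656))
handle [ 0.5455 -0.3122  0.028 ] [ 0.5482 -0.319   0.02  ] (array([ 0.54676982, -0.31657557,  0.01436658]), np.float64(0.0042517116356608495))
blade [ 0.6329 -0.3352  0.005 ] [ 0.632  -0.3399  0.005 ]
top [0.4754 0.307  0.094 ] [0.579 0.317 0.094] len 0.10405283890875391 ang -174.504913886557
scene [0.5888 0.308  0.09  ] [0.4753 0.2985 0.09  ] len 0.11386898588072365 ang 4.783293663984078
top [ 0.499  -0.3001  0.03  ] [ 0.5919 -0.3237  0.03  ] len 0.09583709775551254 ang 165.76095040892298
scene [ 0.5982 -0.3317  0.02  ] [ 0.4962 -0.3059  0.02  ] len 0.10517152477745072 ang -14.209649472616382
```

```bash
cat >> h.py <<'E'
from scipy.spatial.transform import Rotation as Ro
def to(P,yaw=None):
    o=bot.get_obs();R=Ro.from_euler('xyz',o['tcp_rot'],degrees=True)
    print("t",round(o['time'],2),"pos",np.round(o['ee_pos']*1e3,1),"rot",np.round(o['tcp_rot'],2),"F",np.round(o['wrist_force'],1),"open",round(o['opening']*1e3,1),"grip",round(o['grasp_force'],1))
    if yaw is not None:
        Rt=Ro.from_euler('xyz',[180,0,yaw],degrees=True);print("twist",np.round((R.inv()*Rt).as_rotvec(),4));R=Rt
    print("travel mm",np.round(R.inv().apply((np.asarray(P)-o['ee_pos'])*1e3),1))
E
python3 -m crank '[{"gripper":85,"travel":[0,0,0],"twist":[0,0,-0.184]},{"gripper":85,"travel":[0,0,0],"twist":[0,0,-0.184]},{"gripper":85,"travel":[-45,-31.5,4],"twist":[0,0,0]},{"gripper":85,"travel":[-45,-31.5,4],"twist":[0,0,0]},{"gripper":85,"travel":[-45,-31.5,4],"twist":[0,0,0]},{"gripper":85,"travel":[-45,-31.5,4],"twist":[0,0,0]},{"gripper":85,"travel":[-45,-31.5,4],"twist":[0,0,0]},{"gripper":85,"travel":[-45,-31.5,4],"twist":[0,0,0]},{"gripper":85,"travel":[-45,-31.5,4],"twist":[0,0,0]},{"gripper":85,"travel":[-45,-31.5,4],"twist":[0,0,0]},{"gripper":85,"travel":[0,0,0],"twist":[0,0,0]}]' 40
python3 - <<'E'
from h import *
to((.5295,.3095,.16),185)
S=bot.camera("scene");T=bot.camera("top")
a=cv2.resize(S[60:230,300:460],None,fx=2.4,fy=2.4,interpolation=cv2.INTER_CUBIC);b=cv2.resize(T[130:300,160:320],None,fx=2.4,fy=2.4,interpolation=cv2.INTER_CUBIC)
cv2.imwrite("pics/p1.png",np.hstack([a,b])[:,:,::-1])
p=bot.get_obs()['ee_pos'];print(proj("scene",p),proj("top",p))
E
```

```text
time: 1.48
ee_pos: [0.5343, 0.308, 0.1974]
tcp_rot: [-179.9, -0.1, -175.1]
wrist_force: [0.5, -0.3, 0.8]
opening: 0.0848
grasp_force: 0.0
t 1.48 pos [534.3 308.  197.4] rot [-1.7992e+02 -1.1000e-01 -1.7506e+02] F [ 0.5 -0.3  0.8] open 84.8 grip 0.0
twist [-0.0014 -0.0019 -0.0011]
travel mm [ 4.7  1.9 37.4]
[398.43885593 123.48546871] [215.81182602 187.62045994]
```

View pics/p1.png

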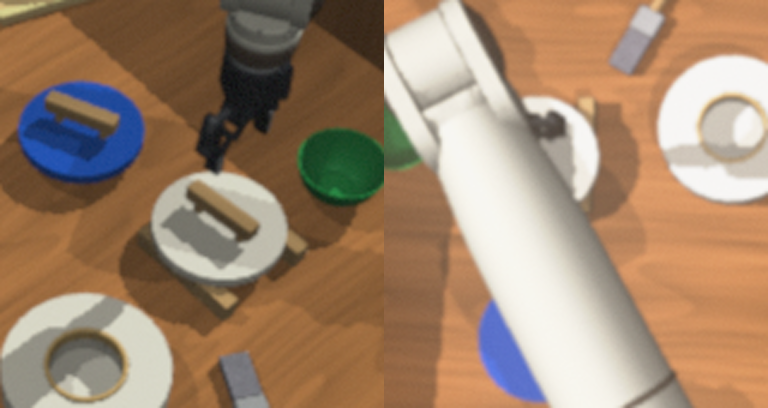

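Scene view: the fingertips (about 400,120) straddle the bar, which lies at about (392,147). The scene calibration matches the robot to about 1 px. Descending and gripping.

```bash
python3 -m crank '[{"gripper":85,"travel":[4.3,0,45],"twist":[0,0,0]},{"gripper":85,"travel":[0,0,45],"twist":[0,0,0]},{"gripper":85,"travel":[0,0,30],"twist":[0,0,0]},{"gripper":85,"travel":[0,0,15],"twist":[0,0,0]},{"gripper":55,"travel":[0,0,0],"twist":[0,0,0]},{"gripper":40,"travel":[0,0,0],"twist":[0,0,0]},{"gripper":30,"travel":[0,0,0],"twist":[0,0,0]},{"gripper":20,"travel":[0,0,0],"twist":[0,0,0]},{"gripper":15,"travel":[0,0,0],"twist":[0,0,0]},{"gripper":15,"travel":[0,0,0],"twist":[0,0,0]}]' 50
```

```text
time: 2.82
ee_pos: [0.5284, 0.3109, 0.066]
tcp_rot: [179.9, 0.1, -174.8]
wrist_force: [-0.7, 3.3, 6.1]
opening: 0.0236
grasp_force: 51.4
```

```bash
python3 -m crank '[{"gripper":15,"travel":[0,0,-10],"twist":[0,0,0]},{"gripper":15,"travel":[0,0,-35],"twist":[0,0,0]},{"gripper":15,"travel":[0,0,-40],"twist":[0,0,0]},{"gripper":15,"travel":[0,0,-20],"twist":[0,0,0]},{"gripper":15,"travel":[-3.3,-36,0],"twist":[0,0,0]},{"gripper":15,"travel":[-3.3,-36,0],"twist":[0,0,0]},{"gripper":15,"travel":[-3.3,-36,0],"twist":[0,0,0]},{"gripper":15,"travel":[-3.3,-36,0],"twist":[0,0,0]},{"gripper":15,"travel":[-3.3,-36,0],"twist":[0,0,0]},{"gripper":15,"travel":[-3.3,-36,0],"twist":[0,0,0]},{"gripper":15,"travel":[-3.3,-36,0],"twist":[0,0,0]},{"gripper":15,"travel":[-3.3,-36,0],"twist":[0,0,0]}]' 60
python3 -m crank '[{"gripper":15,"travel":[0,0,0],"twist":[0,0,0]},{"gripper":15,"travel":[0,0,0],"twist":[0,0,0]},{"gripper":15,"travel":[0,0,0],"twist":[0,0,0]}]' 60
python3 - <<'E'
from h import *
to((.58,.023,.17),185)
S=bot.camera("scene");T=bot.camera("top")
cv2.imwrite("pics/s2r.png",S[:,:,::-1]);cv2.imwrite("pics/t2r.png",T[:,:,::-1])
a=cv2.resize(S[130:270,265:405],None,fx=2.8,fy=2.8,interpolation=cv2.INTER_CUBIC);b=cv2.resize(T[113:253,235:375],None,fx=2.8,fy=2.8,interpolation=cv2.INTER_CUBIC)
cv2.imwrite("pics/p2.png",np.hstack([a,b])[:,:,::-1])
E
```

```text
time: 4.32
ee_pos: [0.5796, 0.0241, 0.1689]
tcp_rot: [-180.0, -0.1, -174.8]
wrist_force: [0.1, 0.4, -7.2]
opening: 0.0232
grasp_force: 60.7
time: 4.7
ee_pos: [0.5798, 0.0263, 0.1692]
tcp_rot: [180.0, -0.0, -174.8]
wrist_force: [-0.3, 0.3, -6.2]
opening: 0.023
grasp_force: 61.3
t 4.7 pos [579.8  26.3 169.2] rot [ 1.7999e+02 -3.0000e-02 -1.7478e+02] F [-0.3  0.3 -6.2] open 23.0 grip 61.3
twist [ 0.0001 -0.0006  0.0039]
travel mm [ 0.  -3.3 -0.8]
```

View pics/p2.png

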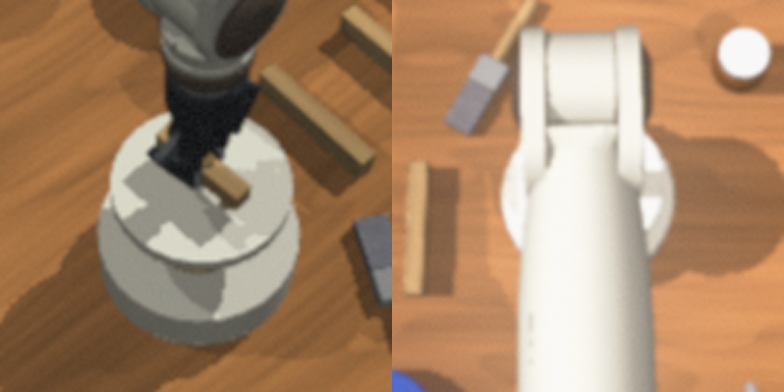

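```bash
cat >> h.py <<'E'
from scipy.optimize import least_squares
def polar(n,im,c,z,R,w=.012):
    a=np.radians(np.arange(0,360,4));r=np.arange(R-w,R+w,.0005)
    A,r2=np.meshgrid(a,r,indexing='ij');P=np.stack([c[0]+r2*np.cos(A),c[1]+r2*np.sin(A),0*A+z],-1)
    f,cx,cy,T=cal(n);p=P@T[:3,:3].T+T[:3,3];u=(p[...,0]/p[...,2]*f+cx).astype(np.float32);v=(p[...,1]/p[...,2]*f+cy).astype(np.float32)
    return a,r,cv2.GaussianBlur(cv2.remap(im.astype(np.float32),u,v,cv2.INTER_CUBIC),(5,1),0)
def circ(n,im,c,z,R,mode="edge",w=.012,amin=0,sel=None):
    c=np.array(c,float)
    for _ in range(4):
        a,r,I=polar(n,im,c,z,R,w)
        s=np.abs(np.gradient(I,axis=1)) if mode=="edge" else I-I.min(1,keepdims=True)
        k=s[:,2:-2].argmax(1)+2;rr=r[k];ok=s.max(1)>amin
        if sel is not None: ok&=sel(np.degrees(a))
        e=lambda x:(x[0]*np.cos(a)+x[1]*np.sin(a)+x[2]-(rr-R))[ok]
        q=least_squares(e,[0,0,0],loss='soft_l1',f_scale=.001);c+=q.x[:2]
    return c,q.x[2],np.median(np.abs(e(q.x))),ok.sum()
E
python3 - <<'E'
from h import *
L=lambda f:cv2.imread(f)
S0,T0,S2,T2=[L(f"pics/{x}.png") for x in("scene0","top0","s2r","t2r")]
g=lambda i:i[:,:,1]; sat=lambda i:cv2.cvtColor(i,cv2.COLOR_BGR2HSV)[:,:,1]
print("mould S",circ("scene",g(S0),(.582,.02),.06,.108))
print("mould T",circ("top",g(T0),(.578,.0255),.06,.108))
print("rim S",circ("scene",sat(S0),(.582,.02),.0655,.050,"peak",.009))
print("rim T",circ("top",sat(T0),(.578,.0255),.0655,.050,"peak",.009))
print("cap0 S",circ("scene",g(S0),(.530,.308),.052,.092)); print("cap0 T",circ("top",g(T0),(.528,.313),.052,.092))
for z in(.150,.155,.158):print("cap S",z,circ("scene",g(S2),(.58,.02),z,.092,sel=lambda a:np.ones_like(a,bool)))
print("cap T",circ("top",g(T2),(.58,.026),.155,.092,amin=10))
E
```

```text
mould S (array([0.57978791, 0.02203883]), np.float64(-0.0004214499558838688), np.float64(0.0004368977639430231), np.int64(90))
mould T (array([0.58057279, 0.02723648]), np.float64(0.0006710478012394565), np.float64(0.0006612954418403662), np.int64(90))
rim S (array([0.58278649, 0.01894457]), np.float64(-0.002134190461721631), np.float64(0.00038176148227725046), np.int64(90))
rim T (array([0.57946767, 0.02601404]), np.float64(-0.0021070962105877427), np.float64(0.0005413837930510973), np.int64(90))
cap0 S (array([0.5281801 , 0.30843944]), np.float64(-0.00011618661053269638), np.float64(0.0005186319128067029), np.int64(90))
cap0 T (array([0.52883556, 0.31376696]), np.float64(0.0008278342500064482), np.float64(0.0006503824330583385), np.int64(90))
cap S 0.15 (array([0.57721682, 0.02558284]), np.float64(0.00036014973171147715), np.float64(0.0005590642340398413), np.int64(90))
cap S 0.155 (array([0.57946538, 0.02343982]), np.float64(-1.9812016069017613e-06), np.float64(0.0005323143012419196), np.int64(90))
cap S 0.158 (array([0.58073477, 0.02221287]), np.float64(-0.00020182089017593382), np.float64(0.0007476603486342968), np.int64(90))
cap T (array([0.5801398 , 0.02579274]), np.float64(0.0), np.float64(1.3877787807814457e-17), np.int64(1))
```

```bash
python3 -m crank '[{"gripper":15,"travel":[-0.2,-1.8,5],"twist":[0,0,0.002]},{"gripper":15,"travel":[0,0,14],"twist":[0,0,0]},{"gripper":15,"travel":[0,0,14],"twist":[0,0,0]},{"gripper":15,"travel":[0,0,10],"twist":[0,0,0]},{"gripper":15,"travel":[0,0,8],"twist":[0,0,0]},{"gripper":15,"travel":[0,0,6],"twist":[0,0,0]},{"gripper":15,"travel":[0,0,5],"twist":[0,0,0]},{"gripper":15,"travel":[0,0,4],"twist":[0,0,0]},{"gripper":15,"travel":[0,0,0],"twist":[0,0,0]},{"gripper":15,"travel":[0,0,0],"twist":[0,0,0]}]' 60
python3 - <<'E'
from h import *
to((.58,.0246,.098),185)
S=bot.camera("scene")
z=bot.get_obs()['ee_pos'][2]-.066+.034+.018
print("cap S",z,circ("scene",S[:,:,1],(.58,.022),z,.092))
E
```

```text
time: 6.05
ee_pos: [0.5805, 0.0237, 0.1036]
tcp_rot: [-180.0, 0.0, -174.9]
wrist_force: [-0.5, 0.1, -7.2]
opening: 0.0227
grasp_force: 61.3
t 6.05 pos [580.5  23.7 103.6] rot [-1.8000e+02  2.0000e-02 -1.7495e+02] F [-0.5  0.1 -7.2] open 22.7 grip 61.3
twist [-0.      0.0004  0.0009]
travel mm [0.4 0.9 5.6]
cap S 0.08960226040370728 (array([0.57999515, 0.02318789]), np.float64(0.0020556369002639407), np.float64(0.0016724764681850745), np.int64(90))
```

```bash
python3 -m crank '[{"gripper":15,"travel":[0,0.3,1.5],"twist":[0,0,0]},{"gripper":15,"travel":[0,0,1],"twist":[0,0,0]},{"gripper":15,"travel":[0,0,0.5],"twist":[0,0,0]},{"gripper":15,"travel":[0,0,0.5],"twist":[0,0,0]},{"gripper":15,"travel":[0,0,0.5],"twist":[0,0,0]},{"gripper":15,"travel":[0,0,0],"twist":[0,0,0]}]' 60
```

```text
time: 6.85
ee_pos: [0.5803, 0.024, 0.0993]
tcp_rot: [180.0, -0.0, -175.0]
wrist_force: [-0.5, 0.7, -7.0]
opening: 0.0228
grasp_force: 61.3
```

```bash
python3 -m crank '[{"gripper":15,"travel":[0,0,0.5],"twist":[0,0,0]},{"gripper":15,"travel":[0,0,0.5],"twist":[0,0,0]},{"gripper":15,"travel":[0,0,0.3],"twist":[0,0,0]},{"gripper":15,"travel":[0,0,0],"twist":[0,0,0]}]' 60
python3 -m crank '[{"gripper":15,"travel":[0,0,0.5],"twist":[0,0,0]},{"gripper":15,"travel":[0,0,0.5],"twist":[0,0,0]},{"gripper":15,"travel":[0,0,0],"twist":[0,0,0]}]' 60
```

```text
time: 7.35
ee_pos: [0.5803, 0.024, 0.098]
tcp_rot: [180.0, -0.0, -174.9]
wrist_force: [0.2, -0.4, -7.0]
opening: 0.0232
grasp_force: 61.3
time: 7.72
ee_pos: [0.5803, 0.024, 0.0969]
tcp_rot: [180.0, -0.0, -174.9]
wrist_force: [0.1, 0.6, -6.4]
opening: 0.0229
grasp_force: 61.3
```

```bash
python3 -m crank '[{"gripper":15,"travel":[0,0,0.5],"twist":[0,0,0]},{"gripper":15,"travel":[0,0,0.3],"twist":[0,0,0]},{"gripper":15,"travel":[0,0,0],"twist":[0,0,0]}]' 60
python3 -m crank '[{"gripper":15,"travel":[0,0,0.5],"twist":[0,0,0]},{"gripper":15,"travel":[0,0,0.5],"twist":[0,0,0]},{"gripper":15,"travel":[0,0,0],"twist":[0,0,0]}]' 60
```

```text
time: 8.1
ee_pos: [0.5804, 0.024, 0.0966]
tcp_rot: [-180.0, 0.0, -174.9]
wrist_force: [-2.5, -0.5, -2.5]
opening: 0.0231
grasp_force: 61.9
time: 8.48
ee_pos: [0.5803, 0.024, 0.0965]
tcp_rot: [-180.0, 0.1, -175.0]
wrist_force: [-6.5, -1.1, 5.8]
opening: 0.0233
grasp_force: 63.2
```

```bash
python3 -m crank '[{"gripper":15,"travel":[0,0,-0.6],"twist":[0,0,0]},{"gripper":22,"travel":[0,0,0],"twist":[0,0,0]},{"gripper":30,"travel":[0,0,0],"twist":[0,0,0]},{"gripper":45,"travel":[0,0,0],"twist":[0,0,0]},{"gripper":70,"travel":[0,0,0],"twist":[0,0,0]},{"gripper":70,"travel":[0,0,0],"twist":[0,0,0]},{"gripper":70,"travel":[0,0,-25],"twist":[0,0,0]},{"gripper":70,"travel":[0,0,-45],"twist":[0,0,0]},{"gripper":70,"travel":[0,0,-45],"twist":[0,0,0]},{"gripper":70,"travel":[0,0,0],"twist":[0,0,0]}]' 20
python3 - <<'E'
from h import *
to((.58,.0246,.098),185)
S=bot.camera("scene");cv2.imwrite("pics/s3r.png",S[:,:,::-1])
print("cap S",circ("scene",S[:,:,1],(.58,.022),.083,.092,w=.008))
cv2.imwrite("pics/p3.png",cv2.resize(S[150:265,275:395],None,fx=5,fy=5,interpolation=cv2.INTER_CUBIC)[:,:,::-1])
E
```

```text
time: 9.72
ee_pos: [0.5818, 0.0241, 0.2148]
tcp_rot: [-180.0, 0.4, -174.9]
wrist_force: [-0.2, -0.1, 0.5]
opening: 0.0697
grasp_force: 0.0
t 9.72 pos [581.8  24.1 214.8] rot [-179.98    0.36 -174.94] F [-0.2 -0.1  0.5] open 69.7 grip 0.0
twist [-0.0003  0.0063  0.001 ]
travel mm [  1.7   0.6 116.8]
cap S (array([0.57839781, 0.02217713]), np.float64(0.001190531288615073), np.float64(0.0016541336220765616), np.int64(90))
```

View pics/p3.png

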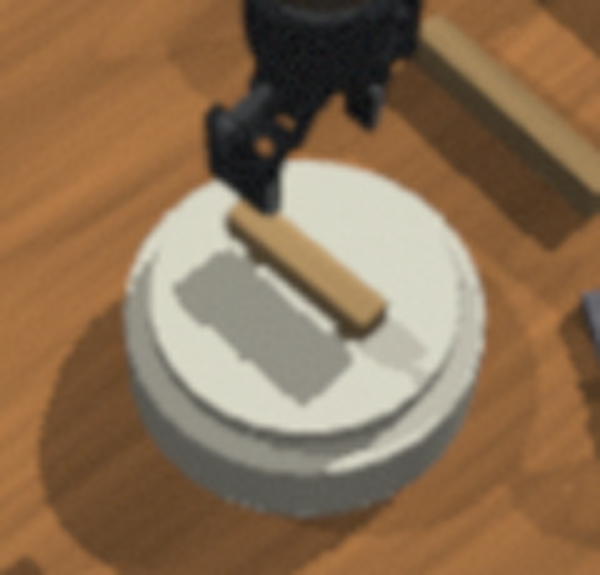

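The cap sits concentric on the mould (disc about 305,300 in the crop, bar free of the fingers) and looks level. Going for the gauge.

```bash
python3 -m crank '[{"gripper":70,"travel":[0,0,0],"twist":[0,0,0.168]},{"gripper":70,"travel":[0,0,0],"twist":[0,0,0.168]},{"gripper":70,"travel":[-7.1,-48.3,9],"twist":[0,0,0]},{"gripper":70,"travel":[-7.1,-48.3,9],"twist":[0,0,0]},{"gripper":70,"travel":[-7.1,-48.3,9],"twist":[0,0,0]},{"gripper":70,"travel":[-7.1,-48.3,9],"twist":[0,0,0]},{"gripper":70,"travel":[-7.1,-48.3,9],"twist":[0,0,0]},{"gripper":70,"travel":[-7.1,-48.3,9],"twist":[0,0,0]},{"gripper":70,"travel":[-7.1,-48.3,9],"twist":[0,0,0]},{"gripper":70,"travel":[0,0,0],"twist":[0,0,0]},{"gripper":70,"travel":[0,0,0],"twist":[0,0,0]}]' 20
python3 - <<'E'
from h import *
to((.547,-.316,.004),165.8)
S=bot.camera("scene");T=bot.camera("top");cv2.imwrite("pics/s4r.png",S[:,:,::-1]);cv2.imwrite("pics/t4r.png",T[:,:,::-1])
print("capS",circ("scene",S[:,:,1],(.579,.022),.083,.092,w=.008));print("capT",circ("top",T[:,:,1],(.579,.027),.083,.092,w=.008))
for n,im in(("scene",S),):
    cv2.imwrite("pics/p4.png",np.hstack([cv2.resize(S[150:330,190:310],None,fx=2.8,fy=2.8),cv2.resize(T[110:290,255:405],None,fx=2.8,fy=2.8)])[:,:,::-1])
E
```

```text
time: 11.15
ee_pos: [0.5452, -0.3156, 0.1466]
tcp_rot: [180.0, -0.1, 165.8]
wrist_force: [0.5, 0.2, 0.8]
opening: 0.0702
grasp_force: 0.0
t 11.15 pos [ 545.2 -315.6  146.6] rot [ 1.7996e+02 -1.0000e-01  1.6577e+02] F [0.5 0.2 0.8] open 70.2 grip 0.0
twist [ 0.0007 -0.0017 -0.0005]
travel mm [-1.900e+00  1.000e-01  1.426e+02]
capS (array([0.57844422, 0.02197157]), np.float64(0.00102355854531153), np.float64(0.0014161939920888473), np.int64(90))
capT (array([0.58434392, 0.03223103]), np.float64(0.005430543681551162), np.float64(0.0009001792132744403), np.int64(90))
```

View pics/p4.png

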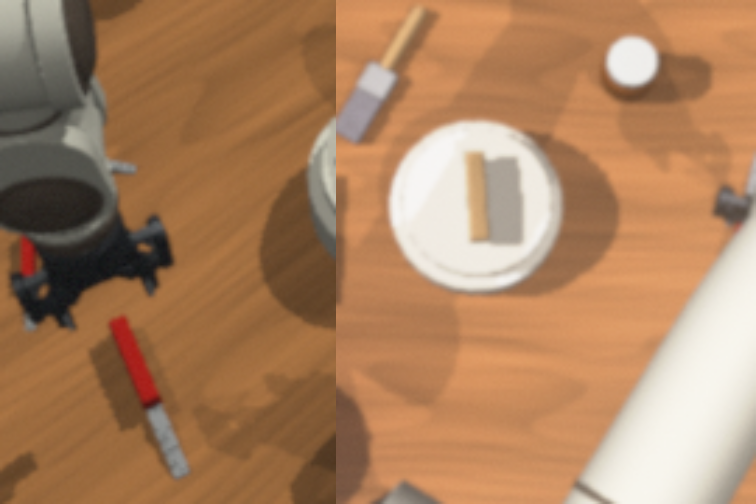

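The scene crop shows the open fingers above the red handle, well clear of the small gauges. In the top crop the cap and mould are concentric at about (475,205).

```bash
python3 -m crank '[{"gripper":70,"travel":[-1.9,0,45],"twist":[0,0,0]},{"gripper":70,"travel":[0,0,45],"twist":[0,0,0]},{"gripper":70,"travel":[0,0,35],"twist":[0,0,0]},{"gripper":70,"travel":[0,0,15],"twist":[0,0,0]},{"gripper":70,"travel":[0,0,0],"twist":[0,0,0]},{"gripper":70,"travel":[0,0,0],"twist":[0,0,0]}]' 20
```

```text
time: 12.0
ee_pos: [0.5485, -0.3166, 0.0098]
tcp_rot: [-180.0, 0.1, 165.8]
wrist_force: [0.1, 0.1, -0.0]
opening: 0.0702
grasp_force: 0.0
```

```bash
python3 -m crank '[{"gripper":50,"travel":[0,0,3],"twist":[0,0,0]},{"gripper":35,"travel":[0,0,2],"twist":[0,0,0]},{"gripper":25,"travel":[0,0,0],"twist":[0,0,0]},{"gripper":15,"travel":[0,0,0],"twist":[0,0,0]},{"gripper":10,"travel":[0,0,0],"twist":[0,0,0]},{"gripper":10,"travel":[0,0,0],"twist":[0,0,0]}]' 80
```

```text
time: 12.75
ee_pos: [0.5475, -0.3165, 0.0031]
tcp_rot: [-180.0, 0.0, 165.8]
wrist_force: [0.0, 0.6, 3.2]
opening: 0.0187
grasp_force: 78.9
```

```bash
python3 -m crank '[{"gripper":10,"travel":[0,0,-20],"twist":[0,0,0]},{"gripper":10,"travel":[0,0,-50],"twist":[0,0,0]},{"gripper":10,"travel":[0,0,-60],"twist":[0,0,-0.124]},{"gripper":10,"travel":[0,0,0],"twist":[0,0,-0.124]},{"gripper":10,"travel":[24.3,42.6,0],"twist":[0,0,0]},{"gripper":10,"travel":[24.3,42.6,0],"twist":[0,0,0]},{"gripper":10,"travel":[24.3,42.6,0],"twist":[0,0,0]},{"gripper":10,"travel":[24.3,42.6,0],"twist":[0,0,0]},{"gripper":10,"travel":[24.3,42.6,0],"twist":[0,0,0]},{"gripper":10,"travel":[24.3,42.6,0],"twist":[0,0,0]},{"gripper":10,"travel":[24.3,42.6,0],"twist":[0,0,0]},{"gripper":10,"travel":[24.3,42.6,0],"twist":[0,0,0]}]' 80
python3 -m crank '[{"gripper":10,"travel":[0,0,0],"twist":[0,0,0]},{"gripper":10,"travel":[0,0,0],"twist":[0,0,0]}]' 80
python3 - <<'E'
from h import *
to((.353,.024,.068),180)
S=bot.camera("scene");cv2.imwrite("pics/s5r.png",S[:,:,::-1])
cv2.imwrite("pics/p5.png",cv2.resize(S[100:260,220:400],None,fx=3.6,fy=3.6,interpolation=cv2.INTER_CUBIC)[:,:,::-1])
E
```

```text
time: 14.25
ee_pos: [0.3521, 0.0255, 0.134]
tcp_rot: [180.0, 0.1, 180.0]
wrist_force: [0.9, 1.0, -1.0]
opening: 0.0185
grasp_force: 78.4
time: 14.5
ee_pos: [0.3533, 0.0244, 0.1337]
tcp_rot: [-180.0, 0.1, -179.9]
wrist_force: [0.0, -0.5, -0.6]
opening: 0.0186
grasp_force: 78.6
t 14.5 pos [353.3  24.4 133.7] rot [-1.8000e+02  9.0000e-02 -1.7994e+02] F [ 0.  -0.5 -0.6] open 18.6 grip 78.6
twist [-0.0001  0.0016  0.0011]
travel mm [ 0.3 -0.4 65.7]
```

View pics/p5.png

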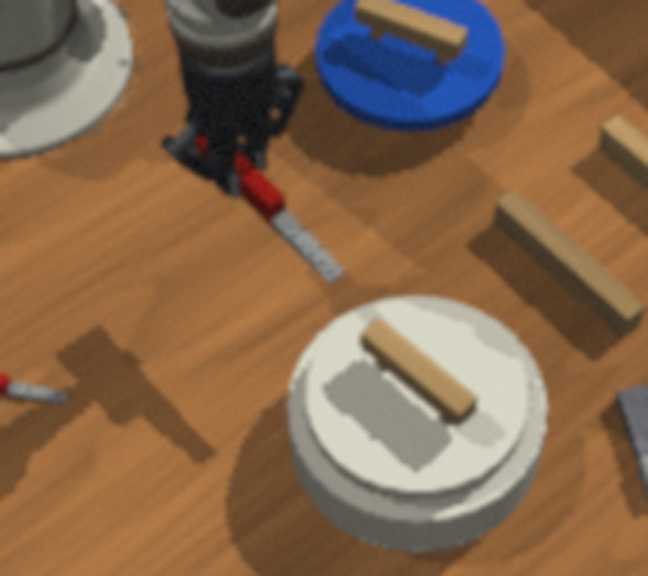

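The gauge is held and points at the cap. Its tip is at about (337,274) in the crop, which is (313.6,176) in the scene.

```bash
python3 - <<'E'
from h import *
t=onz("scene",(313.6,176.1),.133);b=onz("scene",(297.2,159.4),.138);print(t,b,np.degrees(np.arctan2(*(t-b)[1::-1])),proj("scene",(.478,.0244,.132)))
E
python3 -m crank '[{"gripper":10,"travel":[0.3,-0.4,35],"twist":[0,0,0]},{"gripper":10,"travel":[0,0,20],"twist":[0,0,0]},{"gripper":10,"travel":[0,0,8],"twist":[0,0,0]},{"gripper":10,"travel":[0,0,3],"twist":[0,0,0]},{"gripper":10,"travel":[0,0,0],"twist":[0,0,0]},{"gripper":10,"travel":[0,0,0],"twist":[0,0,0]}]' 80
```

```text
[0.47801378 0.02392329 0.133     ] [0.40222233 0.02326516 0.138     ] 0.49751652037828137 [313.72688008 176.20127661]
time: 15.3
ee_pos: [0.3531, 0.024, 0.0675]
tcp_rot: [180.0, 0.1, -180.0]
wrist_force: [0.2, 0.2, -2.4]
opening: 0.0187
grasp_force: 78.6
```

```bash
python3 -m crank '[{"gripper":10,"travel":[0,0,1.5],"twist":[0,0,0]},{"gripper":10,"travel":[0,0,1],"twist":[0,0,0]},{"gripper":10,"travel":[0,0,0.5],"twist":[0,0,0]},{"gripper":10,"travel":[0,0,0],"twist":[0,0,0]},{"gripper":10,"travel":[0,0,0],"twist":[0,0,0]}]' 80
python3 -m crank '[{"gripper":10,"travel":[0,0,0.5],"twist":[0,0,0]},{"gripper":10,"travel":[0,0,0],"twist":[0,0,0]},{"gripper":10,"travel":[0,0,0],"twist":[0,0,0]}]' 80
python3 -m crank '[{"gripper":10,"travel":[0,0,0.5],"twist":[0,0,0]},{"gripper":10,"travel":[0,0,0],"twist":[0,0,0]},{"gripper":10,"travel":[0,0,0],"twist":[0,0,0]}]' 80
```

```text
time: 15.92
ee_pos: [0.3527, 0.024, 0.0638]
tcp_rot: [180.0, 0.0, -180.0]
wrist_force: [-1.0, 0.1, -1.2]
opening: 0.0189
grasp_force: 78.6
time: 16.3
ee_pos: [0.3527, 0.024, 0.0633]
tcp_rot: [-180.0, 0.0, -180.0]
wrist_force: [-0.3, 0.1, -1.3]
opening: 0.0188
grasp_force: 78.6
time: 16.68
ee_pos: [0.3527, 0.024, 0.0628]
tcp_rot: [180.0, 0.0, -180.0]
wrist_force: [0.1, 0.3, -0.2]
opening: 0.0188
grasp_force: 78.7
```

```bash
python3 -m crank '[{"gripper":10,"travel":[0,0,0.4],"twist":[0,0,0]},{"gripper":10,"travel":[0,0,0],"twist":[0,0,0]},{"gripper":10,"travel":[0,0,0],"twist":[0,0,0]}]' 80
python3 -m crank '[{"gripper":10,"travel":[-2,0,0],"twist":[0,0,0]},{"gripper":10,"travel":[-2,0,0],"twist":[0,0,0]},{"gripper":10,"travel":[-2,0,0],"twist":[0,0,0]},{"gripper":10,"travel":[-2,0,0],"twist":[0,0,0]},{"gripper":10,"travel":[-2,0,0],"twist":[0,0,0]},{"gripper":10,"travel":[0,0,0],"twist":[0,0,0]},{"gripper":10,"travel":[0,0,0],"twist":[0,0,0]}]' 80
```

```text
time: 17.05
ee_pos: [0.3527, 0.024, 0.0625]
tcp_rot: [180.0, 0.0, -180.0]
wrist_force: [-2.3, 0.2, 1.8]
opening: 0.0187
grasp_force: 78.9
time: 17.92
ee_pos: [0.363, 0.024, 0.0625]
tcp_rot: [-180.0, 0.0, -180.0]
wrist_force: [0.2, -0.7, 0.7]
opening: 0.0185
grasp_force: 79.0
```

```bash
python3 -m crank '[{"gripper":10,"travel":[-2,0,0.1],"twist":[0,0,0]},{"gripper":10,"travel":[-2,0,0],"twist":[0,0,0]},{"gripper":10,"travel":[-2,0,0],"twist":[0,0,0]},{"gripper":10,"travel":[-2,0,0],"twist":[0,0,0]},{"gripper":10,"travel":[-1,0,0],"twist":[0,0,0]},{"gripper":10,"travel":[0,0,0],"twist":[0,0,0]},{"gripper":10,"travel":[0,0,0],"twist":[0,0,0]}]' 80
python3 -m crank '[{"gripper":10,"travel":[-1,0,0],"twist":[0,0,0]},{"gripper":10,"travel":[-1,0,0],"twist":[0,0,0]},{"gripper":10,"travel":[0,0,0],"twist":[0,0,0]}]' 80
python3 -m crank '[{"gripper":10,"travel":[-1,0,0],"twist":[0,0,0]},{"gripper":10,"travel":[0,0,0],"twist":[0,0,0]}]' 80
```

```text
time: 18.8
ee_pos: [0.3718, 0.024, 0.0623]
tcp_rot: [180.0, 0.0, -180.0]
wrist_force: [-1.7, 0.2, 2.6]
opening: 0.0188
grasp_force: 79.2
time: 19.18
ee_pos: [0.3737, 0.024, 0.0623]
tcp_rot: [180.0, 0.0, -180.0]
wrist_force: [-3.2, -0.4, 3.6]
opening: 0.0189
grasp_force: 79.2
time: 19.42
ee_pos: [0.3748, 0.024, 0.0623]
tcp_rot: [180.0, 0.0, -180.0]
wrist_force: [-2.8, -0.7, 3.0]
opening: 0.0183
grasp_force: 79.2
```

```bash
for i in 1; do :; done
python3 -m crank '[{"gripper":10,"travel":[-1,0,0],"twist":[0,0,0]},{"gripper":10,"travel":[0,0,0],"twist":[0,0,0]}]' 80
python3 -m crank '[{"gripper":10,"travel":[-1,0,0],"twist":[0,0,0]},{"gripper":10,"travel":[0,0,0],"twist":[0,0,0]}]' 80
python3 -m crank '[{"gripper":10,"travel":[-1,0,0],"twist":[0,0,0]},{"gripper":10,"travel":[0,0,0],"twist":[0,0,0]}]' 80
```

```text
time: 19.68
ee_pos: [0.3757, 0.024, 0.0623]
tcp_rot: [-180.0, -0.0, -180.0]
wrist_force: [-3.6, -0.3, 4.4]
opening: 0.0185
grasp_force: 79.3
time: 19.92
ee_pos: [0.3764, 0.024, 0.0623]
tcp_rot: [180.0, -0.0, -180.0]
wrist_force: [-5.2, -0.4, 5.3]
opening: 0.0188
grasp_force: 79.5
time: 20.18
ee_pos: [0.377, 0.024, 0.0622]
tcp_rot: [-180.0, -0.1, -180.0]
wrist_force: [-8.7, -1.2, 6.1]
opening: 0.0188
grasp_force: 79.7
```

```bash
python3 -m crank '[{"gripper":10,"travel":[0,0,-0.1],"twist":[0,0,0]},{"gripper":10,"travel":[0,0,0],"twist":[0,0,0]},{"gripper":10,"travel":[0,0,0],"twist":[0,0,0]},{"gripper":10,"travel":[0,0,0],"twist":[0,0,0]}]' 80
python3 - <<'E'
from h import *
F=[]
for i in range(8):
    S=bot.camera("scene");o=bot.get_obs();F.append(o['wrist_force'])
print(np.round(np.mean(F,0),2),np.round(np.std(F,0),2));to((.377,.024,.062),180)
S3=cv2.imread("pics/s3r.png")[:,:,::-1]
# shift of cap bar between before and now
f=lambda i:cv2.cvtColor(i[170:245,300:378].copy(),cv2.COLOR_RGB2GRAY).astype(np.float32)
P=cv2.imread("pics/s5r.png")[:,:,::-1];print("shift px",cv2.phaseCorrelate(f(P)[35:,15:],f(S)[35:,15:]))
cv2.imwrite("pics/p6.png",np.vstack([cv2.resize(i[140:250,280:400],None,fx=2.7,fy=2.7,interpolation=cv2.INTER_CUBIC) for i in(P,S)])[:,:,::-1])
E
```

```text
time: 20.68
ee_pos: [0.3769, 0.024, 0.0622]
tcp_rot: [-180.0, -0.1, -180.0]
wrist_force: [-8.2, 0.0, 6.4]
opening: 0.0186
grasp_force: 79.6
[-7.97 -0.08  6.46] [0.74 0.33 0.45]
t 21.07 pos [377.   24.   62.3] rot [-1.8000e+02 -9.0000e-02 -1.7999e+02] F [-8.4 -0.   5.7] open 18.5 grip 79.6
twist [-0.     -0.0015  0.0002]
travel mm [-0.   0.   0.3]
shift px ((-0.02256269290098345, 0.05458312331447246), 1.0131794637069107)
```

View pics/p6.png

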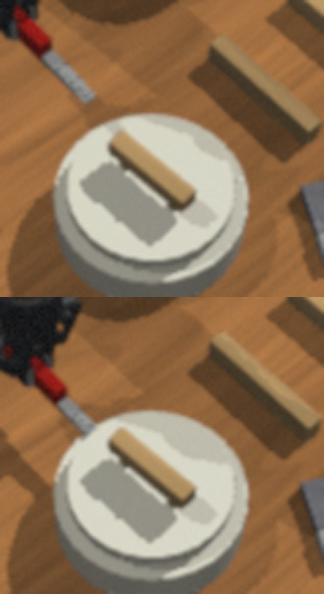

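The lower crop shows the blade in under the cap edge (about 95,430), and the cap has moved less than 0.1 px. The push holds steady at about 8 N, against 2–3 N while it was only rubbing, so I'm handing in.

```bash
python3 -c "
from workcell import bot
print(bot.job_done())"
```

```text
the job is handed in; nothing more can be done
None
```

The job is handed in, with no verdict returned: the cap is on the rim and let go, and the gauge is held about 14 mm under its edge at a steady 8 N push, about 5–6 N over rubbing. The cap had not shifted in the last picture.

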